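# Find and mark the balance point of an analyser's sampling arm

### The job

The analyser's sampling arm lies tipped across the narrow edge of the balance stand. Gently slide it lengthways along the edge, without forcing it down or taking it off the stand, until it balances level on the edge by itself with nothing touching it; only then press the red marker plunger fully down to mark the balance point and let it spring back. Leave the arm balanced, and do not disturb the tube rack, the bottle or the tape roll.

Things in the scene. Friction and masses are not known exactly. Their poses are not given: they have to be found in the camera images.
- stand: Balance stand fixed to the bench, grey base 110 x 250 x 10 mm (x, y, z). Origin: centre of its underside. The arm runs along its y. Two cheeks 23 mm apart, 60 mm long, 100 mm high guide the arm: it can only slide along y, turn a few degrees and tip. A blue bridge over the cheeks (63 x 24 mm, underside 120, top 132 mm high) carries the red plunger.
- edge (a point): Middle of the fulcrum's top, between the cheeks and below the bridge, 80 mm above the bench; axes as the stand's. The steel edge is flat for 8 mm along y (-4 to +4 mm). The arm stays level by itself only while its centre of mass is within about 7 mm of the edge's middle; farther off it tips.
- rest (a point): Raised top of the rubber-topped damper foot at the stand's +y (34 x 14 mm), 80 mm from the edge, 79.5 mm above the bench; its twin is at -y. The feet sink 9.5 mm under a tipping arm (about 0.2 N), then stop it: it leans about 0.12 rad. They slow the tipping: when let go, the arm may take 1 to 2 s to settle.
- sample_arm: Loose arm, 320 mm along its y: aluminium bar 20 x 20 mm with end blocks. Origin: middle of the underside; z up when level. Mass 0.4 to 0.5 kg. Fixed hidden ballast, new each time, puts the centre of mass up to 25 mm off the middle. It starts on the edge between the cheeks, too far to the stand's +y, that end tipped down; it needs a shift of about 15 to 80 mm.
- grey_end (a point): Centre of the flat end face at the arm's +y: grey block 36 wide, 30 long, 26 mm high with a dark boss 10 mm high on top. The arm slides at about 2 to 3 N. While a finger bears on an end, friction there can hold the arm tipped or level; it shows its balance only when let go.
- blue_end (a point): Centre of the flat end face at the arm's -y: blue block of the same size with a white cap 10 mm high on top. Both blocks are flush with the bar's underside.
- marker (a joint): Travel of the red marker plunger, m: 0 up, 0.0069 fully down, where its tip just reaches a level arm; moves straight down, springs back when let go; about 1 N starts it, about 6 N holds it fully down.
- marker_top (a point): Centre of the top of the plunger's red cap (26 mm diameter, 10 mm thick), over the middle of the edge, 154 mm above the bench when up.
- tube_rack: White rack with ten purple-capped tubes, 60 x 150 x 80 mm, standing loose beyond the stand; leave alone. Origin: centre of underside.
- reagent: White reagent bottle with blue cap, 64 mm diameter, 130 mm high, beyond the stand; leave alone. Origin: centre of underside.
- tape_roll: Yellow tape roll lying flat, 64 mm outer diameter, 19 mm high, on the robot's side of the stand; leave alone. Origin: centre of underside.

How it is judged (in metres and radians):
On the way, in this order (a step that is already met when the one before it is completed fails the run):
1. the arm balances level on the edge with the robot not touching it (angle between sample_arm's own z axis and vertical below 0.03 rad and contact force between each of the arm, the fingers and sample_arm below 0.05 N and angular speed of sample_arm below 0.2 rad/s), for 0.5 s.
2. the marker plunger is pressed fully down on the balanced arm (value of joint marker above 0.006 m and angle between sample_arm's own z axis and vertical below 0.03 rad), for 0.1 s.
At the end, for the whole second after the job is handed in: The arm lies level (within 0.03 rad) and at rest on the edge of the stand by itself (underside within 3 mm of the edge's height, middle within 60 mm of the edge), and the marker plunger is back up (within 1.2 mm), after having been pressed down past 6 mm on the balanced arm (angle between sample_arm's own z axis and vertical below 0.03 rad and z of sample_arm in the frame of edge between -0.003 and 0.003 m and horizontal distance between sample_arm and edge below 0.06 m and linear speed of sample_arm below 0.01 m/s and value of joint marker below 0.0012 m); the robot touches nothing.
It fails at once if the plunger is pressed (more than 4 mm) while the arm is not level (more than 0.05 rad) (value of joint marker above 0.004 m and angle between sample_arm's own z axis and vertical above 0.05 rad).
It fails at once if the arm is forced against the stand with more than 20 N (contact force between sample_arm and stand above 20 N).
It fails at once if the arm is taken off the edge (middle more than 110 mm from it, or raised more than 18 mm) (horizontal distance between sample_arm and edge above 0.11 m or z of sample_arm in the frame of edge above 0.018 m).
It fails at once if the tube rack, the bottle or the tape roll is moved more than 15 mm (distance of any of tube_rack, reagent, tape_roll from where it was at the start of the episode above 0.015 m).
It also fails if it takes over 64 s, if anything falls off the work surface, if the arm or the gripper's body presses on something with over 40 N, if the wrist force passes 120 N, or if a joint passes its speed limit or range.

### The arm

A 7-joint arm with a two-finger parallel gripper is mounted at the origin on the work surface. World frame = base frame: x ahead of the robot, y to its left, z up, the work surface at z = 0. Lengths are in mm, angles in rad, forces in N, time in s.
With the tool pointing down it reaches from about 425 to 825 mm from the base axis. Payload 3.6 kg.
Tool frame: the origin (TCP) lies between the finger pads; the fingertips stand 22 mm ahead of it and the grasp point (between the pads) lies 3 mm ahead of it; x points along the fingers, y is the direction in which the jaws open and shut, and the axes are right-handed (so a half turn about x gives the same grasp; the last joint's range is limited). The gripper opens to 85 mm and grips with 20 to 120 N. Pads are 22 mm wide; open, the fingers measure 114 mm over their backs; the gripper's body (76 mm by 85 mm) begins 54 mm behind the grasp point. The pads swing forward as they close: fully open they stand 13 mm farther back than shut.
Start: joints at [1.097, 0.615, -0.013, 1.423, 0.008, 1.103, -0.04], TCP at [281.446, -585.878, 253.297] pointing down, gripper open.
Joint ranges: [-3.12, 3.12], [-0.3, 2.06], [-1.34, 1.32], [0.26, 2.42], [-1.36, 4.5], [0.01, 1.98], [-2.84, 2.84]. Speed limits (rad/s): [2.79, 2.79, 3.14, 3.14, 3.14, 3.14, 3.14].

### API

Orientations are given as a unit quaternion [w, x, y, z].
In Python, from cell import sensors, optics, bot gives the robot as it stands.
- The arm moves only by the tool jog_arm, never from a script. Its argument "commands" is text: rows parted by semicolons, each of 5 numbers parted by spaces: the shift along the tool's x, y, z each as a share of 2.5 cm, from -1 to 1, then the turn about the tool's x as a share of 0.1 rad, from -1 to 1, then the closure, from 0 (fully open) to 1 (shut). A call has 1 to 12 rows; each row shifts and turns the pose as measured when the row begins, along the tool's axes as they then stand; what a row does not reach is not made up. A row lasts 1/10 s, in which the tool goes at most 50 mm and 8.59 degrees, less where a joint would pass 70% of its speed; a pose out of reach is approached as far as the arm can. A call with a number of a shift or a turn outside -1 to 1 is refused whole. A call with a gripper value outside its range is refused whole. The fingers move at their own pace and stop on an object; "newtons" is the grip in N (left out, the last holds). Time passes only in rows, so rows that do not move let the fingers close. It gives the time, the measured TCP pose, the force and the opening at its end, in the units of the state.
- sensors.read_state(): the state, without advancing time (a new reading comes with each control period).
- optics.grab_frame(name): name is "side" or "top" or "wrist"; returns a dict with "color" (400x640x3 uint8, red, green, blue), "K" (3x3 intrinsics, pixels), "world_to_cam" (4x4, takes a point from world to camera coordinates). Camera axes: x right, y down, z forward; pixel columns grow to the right and rows downward; lengths in mm; the calibration is good to about 2 mm. A picture is of the moment at which its call begins. There is no depth.
- bot.close_job(): hands the job in, once; it reports no verdict.
Trained networks look in the newest picture that a camera, given by its name, has taken for a name from the list of things; names that differ only in an ending like _2 or _b are one class to them, and where a whole thing is asked for, a point or a joint stands for the part that bears it (a point fixed in the world has none). Each returns a list of dicts, best first, with "confidence" (0 to 1); they miss things now and then, are a little off and sometimes report something else, mostly with a low value. They report only what shows in the picture. A call takes as long as a camera call.
- optics.recognise(camera, target): "rect" ([centre column, centre row, width, height] in pixels, round what is visible of it).
- optics.tip_of(camera, target): "pixel" ([column, row] in pixels: a listed point, or the origin of a listed thing).
The state is a dict: "clock": time; "joint_positions": joint angles; "qvel": joint speeds; "joint_efforts": joint torques, N m; "tool_pos": TCP position; "orientation": TCP orientation; "force": force on the tool from outside, world axes, zero at the start; "wrist_torque": the same for the moment, N m; "opening": finger opening in mm.
Only numpy, scipy, OpenCV 4.12 (cv2) and the standard library are available. Lean on these libraries where they do the work, as an engineer would, in place of code of your own. Each camera call takes 0.05 s, during which the arm holds its last target.

## Working session

There is one attempt and no reset: what is moved stays moved. The work goes in short steps, Python scripts to look and compute and a tool call to move; the robot and the scene stay as the last step left them, time stands still between calls to the robot, and variables do not carry over. Pictures are saved under pics/ and viewed, and the job is handed in when it is done.

Besides the shell and the picture viewer there is one more tool, called after "Call:" as name(argument=value, ...) on one line, values as JSON. jog_arm: Moves the arm, as the interface text tells. Its arguments: {"type":"object","properties":{"commands":{"type":"string"},"newtons":{"type":"number"}},"required":["commands"]}

```bash
ls; mkdir -p pics; python3 - <<'E'
from cell import sensors, optics, bot
import cv2
print(sensors.read_state())
for n in ["side","top","wrist"]:
    f=optics.grab_frame(n); cv2.imwrite(f"pics/{n}0.png",f["color"][:,:,::-1]); print(n,f["K"].tolist(),f["world_to_cam"].round(4).tolist())
    for t in ["edge","rest","grey_end","blue_end","marker_top","sample_arm","stand","tape_roll","tube_rack","reagent"]:
        try: print(t,[(r["pixel"],r["confidence"]) for r in optics.tip_of(n,t)][:2])
        except Exception as e: print(t,e)
E
```

```text
pics
{'clock': 0.0, 'joint_positions': array([ 1.09650497,  0.61589336, -0.0126032 ,  1.42493587,  0.00808702,
        1.10339094, -0.04044078]), 'qvel': array([-0.00083168, -0.00073444, -0.00037111, -0.00040268, -0.00018281,
       -0.00031261,  0.00118532]), 'joint_efforts': array([-3.35184232e-04, -4.69211161e+01,  2.59256121e-01, -1.71034455e+01,
        1.00701276e-02,  9.66739026e-03, -1.58891567e-06]), 'tool_pos': array([ 281.12700654, -585.26045368,  252.14264164]), 'orientation': array([-0.15611602, -0.68924203, -0.15788767,  0.68966999]), 'force': array([-0.19066107,  0.23671805, -0.90047771]), 'wrist_torque': array([-0.01039098, -0.01964878, -0.01874323]), 'opening': 85.34811366409856}
side [[468.12878424284287, 0.0, 323.3974825259026], [0.0, 468.12878424284287, 194.74480045165535], [0.0, 0.0, 1.0]] [[0.7293, -0.6842, 0.0027, -391.8817], [-0.3481, -0.3744, -0.8594, 309.3442], [0.589, 0.6259, -0.5112, 634.5454], [0.0, 0.0, 0.0, 1.0]]
edge [([330.0, 246.9], 0.74)]
rest [([294.1, 232.3], 0.9), ([382.6, 253.7], 0.69)]
grey_end [([240.9, 212.3], 0.55)]
blue_end [([386.5, 255.1]
[... 512 characters left out ...]
, 0.59), ([369.5, 300.4], 0.36)]
grey_end [([264.2, 261.2], 0.55)]
blue_end [([439.2, 215.9], 0.67)]
marker_top [([378.0, 232.1], 0.52)]
sample_arm [([261.4, 260.5], 0.56), ([371.4, 230.6], 0.47)]
stand [([372.2, 227.9], 0.82)]
tape_roll [([373.4, 297.9], 0.71)]
tube_rack [([409.0, 124.8], 0.88)]
reagent [([303.4, 144.7], 0.57)]
wrist [[325.06348771644394, 0.0, 315.1615288759143], [0.0, 325.06348771644394, 202.27025321874862], [0.0, 0.0, 1.0]] [[0.4328, -0.9015, -0.0012, -650.2891], [-0.8669, -0.4166, 0.2737, -35.1472], [-0.2472, -0.1174, -0.9618, 379.4305], [0.0, 0.0, 0.0, 1.0]]
edge []
rest []
grey_end []
blue_end []
marker_top []
sample_arm []
stand []
tape_roll []
tube_rack []
reagent []
```

View images.

View pics/side0.png

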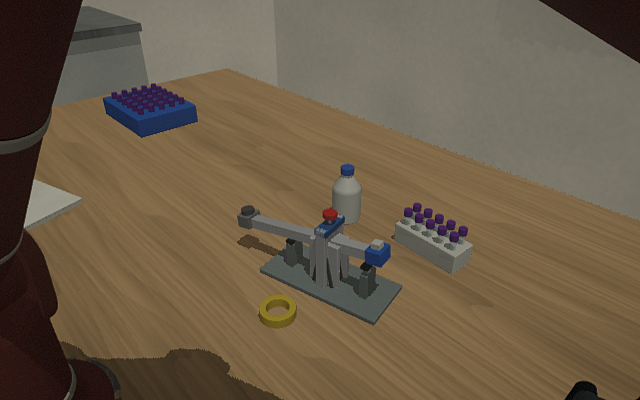

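View pics/top0.png

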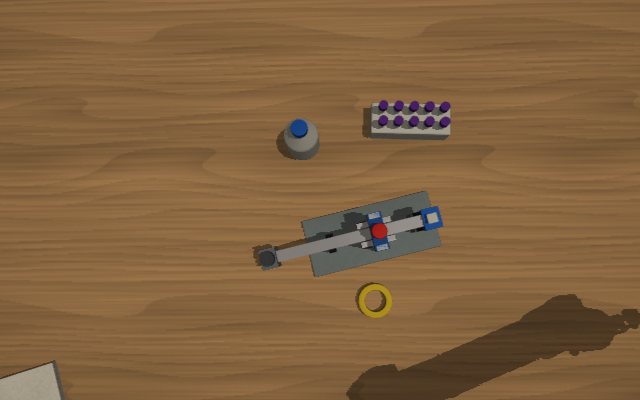

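```bash
cat > h.py <<'E'
from cell import sensors, optics, bot
import numpy as np, cv2
from scipy.optimize import least_squares
def proj(f,P):
    P=np.atleast_2d(P); c=P@f["world_to_cam"][:3,:3].T+f["world_to_cam"][:3,3]
    q=c@f["K"].T; return q[:,:2]/q[:,2:]
def onplane(f,px,z):
    R=f["world_to_cam"][:3,:3];t=f["world_to_cam"][:3,3]
    d=R.T@np.linalg.inv(f["K"])@np.array([px[0],px[1],1.]); c=-R.T@t
    return c+d*(z-c[2])/d[2]
def tri(fs,pxs):
    A=[];b=[]
    for f,px in zip(fs,pxs):
        P=f["K"]@f["world_to_cam"][:3]
        for i in (0,1):
            r=px[i]*P[2]-P[i]; r/=np.linalg.norm(r[:3]); A.append(r[:3]); b.append(-r[3])
    return np.linalg.lstsq(np.array(A),np.array(b),rcond=None)[0]
E
python3 - <<'E'
from h import *
f={n:optics.grab_frame(n) for n in("side","top")}
import pickle; pickle.dump(f,open("f0.pkl","wb"))
for p in [(302,221),(427,191),(441,246),(315,276)]: print(onplane(f["top"],p,10).round(1))
for p in [(261,270),(401,288),(375,324)]: print("side",onplane(f["side"],p,10).round(1))
print("marker",tri([f["side"],f["top"]],[(330.3,213),(379.5,230.5)]).round(1), onplane(f["top"],(379.5,230.5),154),onplane(f["side"],(330.5,213),154))
print("grey",tri([f["side"],f["top"]],[(240.9,213),(264.2,260.2)]).round(1))
for n,b in (("top",(240,180,460,320)),("side",(220,150,410,335))):
    im=f[n]["color"][b[1]:b[3],b[0]:b[2]]; im=cv2.resize(im,None,fx=3.6 if n=="top" else 3.2,fy=3.6 if n=="top" else 3.2,interpolation=cv2.INTER_CUBIC); cv2.imwrite(f"pics/{n}z.png",im[:,:,::-1])
E
```

```text
[514.8  69.6  10. ]
[ 571.3 -172.8   10. ]
[ 465.2 -196.1   10. ]
[409.8  44.9  10. ]
side [409.7  38.2  10. ]
side [ 565.7 -176.2   10. ]
side [ 465.1 -202.1   10. ]
marker [491.7 -64.1 152. ] [490.89243351 -63.27861718 154.        ] [490.58798924 -67.04902065 154.        ]
grey [440.1 133.4  81. ]
```

View pics/topz.png

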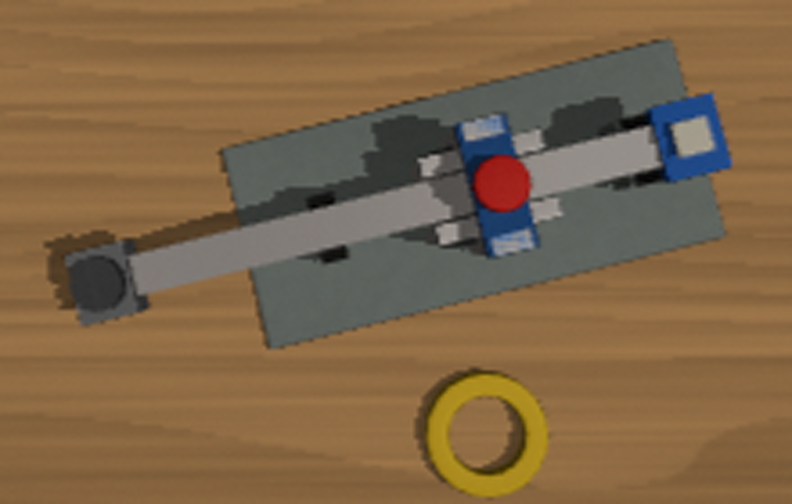

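View pics/sidez.png

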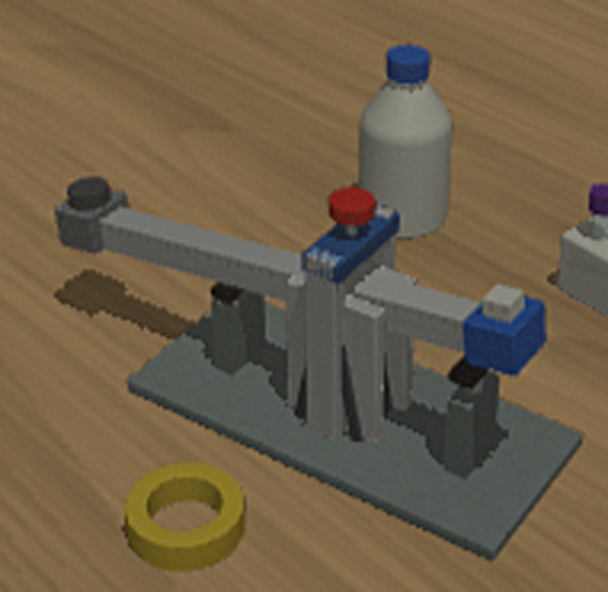

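```bash
cat >> h.py <<'E'
from scipy.spatial.transform import Rotation as Ro
E=np.array([490.5,-65.0]); A=0.229
UY=np.array([-np.sin(A),np.cos(A)]); UX=np.array([np.cos(A),np.sin(A)])
def st(p): d=np.array(p[:2])-E; return np.array([d@UX,d@UY])
def world(sx,sy): return E+sx*UX+sy*UY
def tool():
    s=sensors.read_state(); q=s["orientation"]; R=Ro.from_quat([q[1],q[2],q[3],q[0]]).as_matrix(); return s,R
def plan(target):
    "target in world mm -> tool-frame delta in rows units"
    s,R=tool(); d=np.array(target)-s["tool_pos"]; u=R.T@d/25
    print("t",s["clock"],"pos",s["tool_pos"].round(1),"stand",st(s["tool_pos"]).round(1),"F",s["force"].round(2),"units",u.round(3))
    y=R[:,1]; print("jaw dir in stand",(y[:2]@UX).round(3),(y[:2]@UY).round(3),"xaxis",R[:,0].round(3))
E
python3 - <<'E'
from h import *
s,R=tool(); print(R.round(3))
w=world(0,-260); plan([480,-250,220]); 
p=np.array([480,-250,220]); q=np.array([*world(0,250),200]); print(q,R.T@(q-p)/25)
E
```

```text
[[-0.     0.433 -0.901]
 [ 0.    -0.901 -0.433]
 [-1.    -0.    -0.   ]]
t 1.75 pos [ 281.4 -585.9  253.3] stand [-321.8 -459.8] F [-0.64  0.73 -0.23] units [  1.332  -8.671 -12.977]
jaw dir in stand 0.217 -0.976 xaxis [-0.  0. -1.]
[433.74906417 178.47347141 200.        ] [  0.80165035 -16.24982207  -5.75382509]
```

Call:
jog_arm(commands="0 -0.6 -0.9 0.73 1;0 -0.6 -0.9 0.73 1;0 -0.6 -0.9 0.73 1", newtons=30)

```text
clock: 2.05
tool_pos: [323.6, -522.5, 252.7]
orientation: [-0.075, -0.702, -0.073, 0.704]
force: [0.9, -0.7, -0.8]
opening: 44.0
```

```bash
python3 - <<'E'
from h import *
plan([480,-250,220]); 
s,R=tool()
p=np.array([480,-250,220]); q=np.array([*world(0,250),200]); print(q,R.T@(q-p)/25)
E
```

```text
t 2.05 pos [ 323.6 -522.5  252.7] stand [-266.4 -407.7] F [ 0.9  -0.72 -0.8 ] units [ 1.251 -9.362 -8.393]
jaw dir in stand -0.019 -1.0 xaxis [-0.003 -0.003 -1.   ]
[433.74906417 178.47347141 200.        ] [  0.7484563  -17.15036458  -1.76370961]
```

Call:
jog_arm(commands="0.1 -0.85 -0.75 0 1;0.1 -0.85 -0.75 0 1;0.1 -0.85 -0.75 0 1;0.1 -0.85 -0.75 0 1;0.1 -0.85 -0.75 0 1;0.1 -0.85 -0.75 0 1;0.1 -0.85 -0.75 0 1;0.1 -0.85 -0.75 0 1;0.1 -0.85 -0.75 0 1;0.1 -0.85 -0.75 0 1;0.1 -0.85 -0.75 0 1;0 -0.9 -0.1 0 1")

```text
clock: 3.25
tool_pos: [484.4, -216.5, 224.5]
orientation: [0.077, 0.705, 0.071, -0.702]
force: [-0.4, 0.4, -1.0]
opening: 0.1
```

Call:
jog_arm(commands="0 -0.95 -0.1 0 1;0 -0.95 -0.1 0 1;0 -0.95 -0.1 0 1;0 -0.95 -0.1 0 1;0 -0.95 -0.1 0 1;0 -0.95 -0.1 0 1;0 -0.95 -0.1 0 1;0 -0.95 -0.1 0 1;0 -0.95 -0.1 0 1;0 -0.95 -0.1 0 1;0 -0.95 -0.1 0 1;0 -0.95 -0.1 0 1")

```text
clock: 4.45
tool_pos: [455.1, 80.7, 224.8]
orientation: [0.078, 0.708, 0.071, -0.699]
force: [0.7, -0.8, -0.2]
opening: 0.3
```

```bash
python3 - <<'E'
from h import *
plan([*world(0,250),200])
E
```

```text
t 4.45 pos [455.1  80.7 224.8] stand [ -1.4 149.9] F [ 0.71 -0.78 -0.18] units [ 0.952 -4.014  0.025]
jaw dir in stand -0.018 -1.0 xaxis [ 0.014 -0.007 -1.   ]
```

Call:
jog_arm(commands="0 -1 0 0 1;0 -1 0 0 1;0 -1 0 0 1;0 -0.9 0 0 1;1 0 0 0 1;1 0 0 0 1;1 0 0 0 1;1 0 0 0 1;1 0 0 0 1;0.7 0 0 0 1;0 0 0 0 1")

```text
clock: 5.55
tool_pos: [440.9, 188.6, 81.0]
orientation: [0.078, 0.713, 0.078, -0.693]
force: [-0.0, 0.3, 0.5]
opening: -0.0
```

```bash
cat > look.py <<'E'
import sys
from h import *
f={n:optics.grab_frame(n) for n in("side","top")}
tag=sys.argv[1]
a=f["top"]["color"][170:290,240:460]; b=f["side"]["color"][160:320,220:420]
a=cv2.resize(a,(600,327),interpolation=cv2.INTER_CUBIC)[:, :, ::-1]
b=cv2.resize(b,(750,600),interpolation=cv2.INTER_CUBIC)[:, :, ::-1]
cv2.imwrite(f"pics/s{tag}.png",b); cv2.imwrite(f"pics/t{tag}.png",a)
plan([*world(0,220),85])
E
python3 look.py 1
```

```text
t 5.65 pos [442.  189.2  82.8] stand [ 10.5 258.5] F [0.69 0.1  0.4 ] units [-0.096  1.545  0.406]
jaw dir in stand -0.007 -1.0 xaxis [ 0.032  0.004 -0.999]
```

View pics/s1.png

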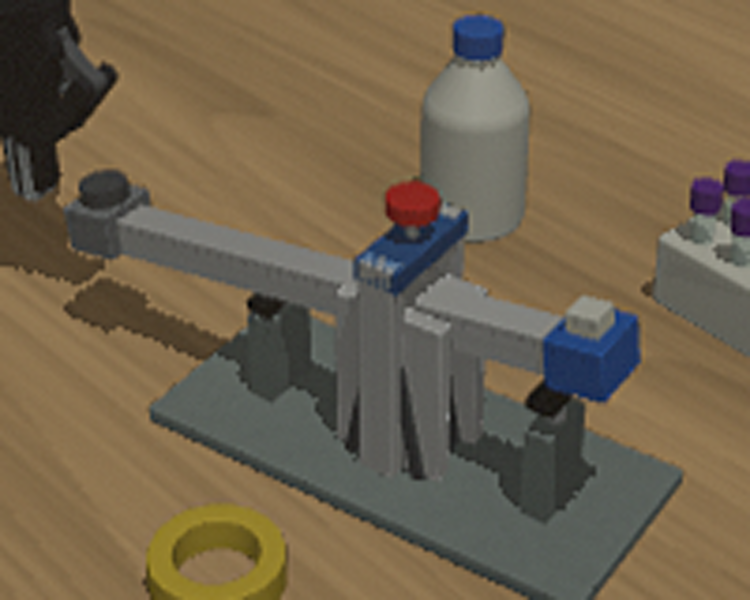

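View pics/t1.png

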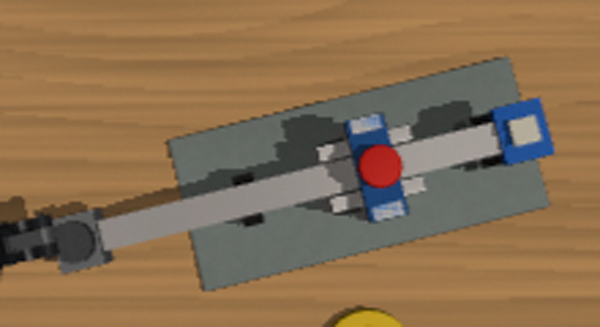

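Call:
jog_arm(commands="0 0.4 0.2 0 1;0 0.4 0.2 0 1;0 0.3 0 0 1;0 0 0 0 1")

```text
clock: 6.05
tool_pos: [439.9, 157.5, 86.1]
orientation: [0.077, 0.717, 0.078, -0.689]
force: [0.4, -0.7, 0.1]
opening: -0.4
```

```bash
python3 look.py 2
```

```text
t 6.15 pos [439.8 158.9  85.9] stand [  1.4 229.6] F [ 0.58  0.48 -1.02] units [0.033 0.383 0.056]
jaw dir in stand -0.007 -1.0 xaxis [ 0.038  0.007 -0.999]
```

View pics/s2.png

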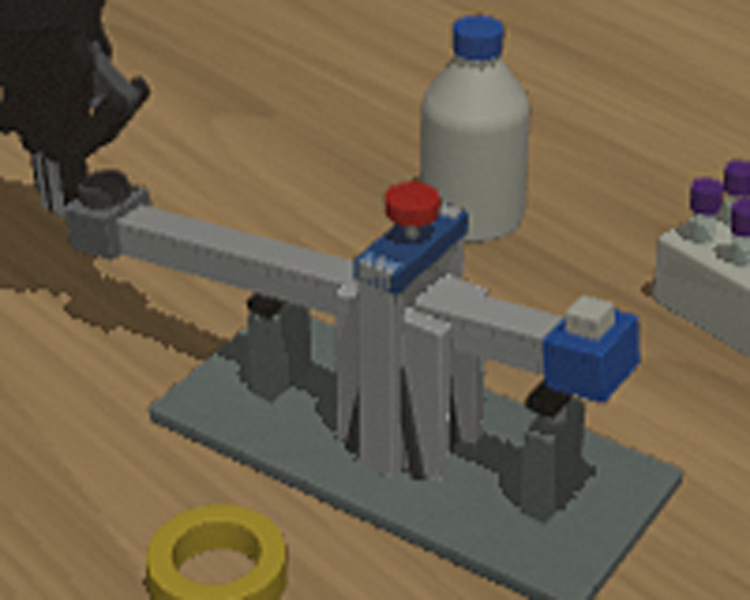

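View pics/t2.png

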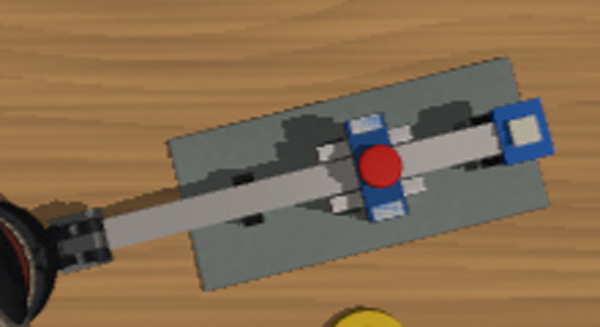

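Call:
jog_arm(commands="-0.3 0 0 0 1;0 0.2 0 0 1;0 0.2 0 0 1;0 0.2 0 0 1;0 0 0 0 1")

```text
clock: 6.65
tool_pos: [443.4, 147.3, 94.7]
orientation: [0.077, 0.717, 0.083, -0.688]
force: [0.4, -0.7, -0.1]
opening: -0.3
```

```bash
python3 look.py 3
```

```text
t 6.75 pos [443.2 147.   94.6] stand [  2.1 217.2] F [ 0.01  0.55 -0.31] units [ 0.38 -0.11  0.1 ]
jaw dir in stand -0.002 -1.0 xaxis [ 0.04   0.012 -0.999]
```

View pics/s3.png

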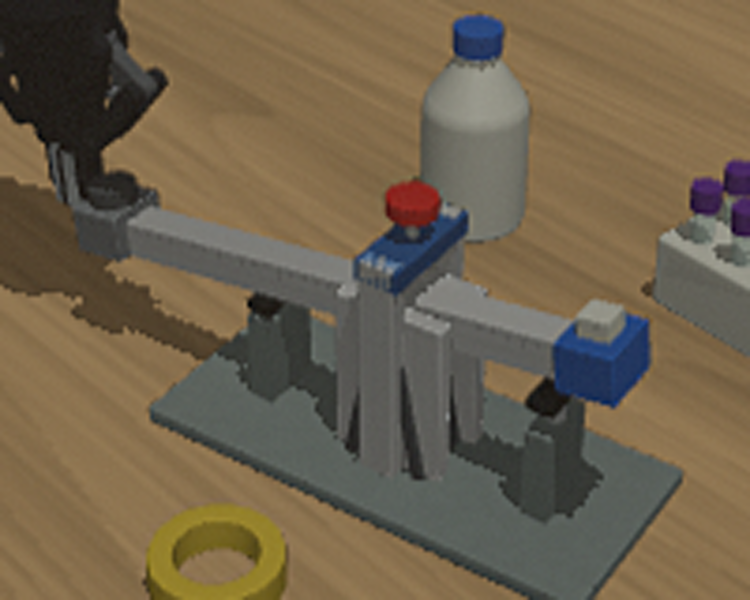

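```bash
python3 - <<'E'
from h import *
print(tool()[0]["joint_positions"].round(2))
E
```

```text
[-0.34  0.58 -0.05  2.14  0.08  0.39 -1.79]
```

Call:
jog_arm(commands="-0.1 -0.8 0 0 1;0 0 0 1 1;0 0 0 1 1;0 0 0 1 1;0 0 0 1 1")

```text
clock: 7.25
tool_pos: [438.5, 163.1, 96.3]
orientation: [-0.071, 0.717, -0.064, -0.691]
force: [0.1, 0.9, -0.3]
opening: 0.2
```

```bash
python3 - <<'E'
from h import *
print(tool()[0]["joint_positions"].round(2))
plan([*world(0,240),95])
E
```

```text
[-0.46  0.58  0.07  2.13 -0.08  0.4  -2.09]
t 7.25 pos [438.5 163.1  96.3] stand [  1.1 233.9] F [ 0.1   0.93 -0.25] units [ 0.048 -0.203  0.141]
jaw dir in stand -0.409 -0.912 xaxis [ 0.038  0.006 -0.999]
```

Call:
jog_arm(commands="0 0 0 -1 1;0 0 0 -1 1;0 0 0 -1 1;0 0 0 -1 1;0 0 0 -1 1;0 0 0 -1 1;0 0 0 -1 1;0 0 0 -1 1;0 0 0 -1 1;0 0 0 -1 1;0 0 0 -1 1;0 0 0 -1 1")

```text
clock: 8.45
tool_pos: [437.7, 152.9, 93.3]
orientation: [0.363, 0.62, 0.345, -0.605]
force: [0.1, -0.2, 0.3]
opening: 0.2
```

Call:
jog_arm(commands="0 0 0 -1 1;0 0 0 -1 1;0 0 0 -1 1;0 0 0 -1 1;0 0 0 -1 1;0 0 0 -1 1;0 0 0 -1 1;0 0 0 -1 1")

```text
clock: 9.25
tool_pos: [437.7, 144.9, 90.9]
orientation: [0.582, 0.417, 0.557, -0.42]
force: [0.6, -0.1, 0.9]
opening: 0.1
```

```bash
python3 - <<'E'
from h import *
print(tool()[0]["joint_positions"].round(2))
plan([*world(0,230),95])
E
```

```text
[-0.07  0.62 -0.46  2.13  0.64  0.52 -0.72]
t 9.25 pos [437.7 144.9  90.9] stand [ -3.8 216.4] F [ 0.62 -0.05  0.87] units [-0.175  0.194 -0.525]
jaw dir in stand 0.997 0.075 xaxis [ 0.027 -0.024 -0.999]
```

Call:
jog_arm(commands="-0.15 0.15 0 0 1;0 0 0.2 0 1;0 0 0.2 0 1;0 0 0.2 0 1;0 0 0.2 0 1;0 0 0 0 1")

```text
clock: 9.85
tool_pos: [448.0, 128.9, 95.5]
orientation: [0.581, 0.421, 0.558, -0.418]
force: [-0.9, 1.2, 0.9]
opening: -0.1
```

```bash
python3 look.py 4
```

```text
t 9.95 pos [447.8 128.9  95.5] stand [  2.4 198.5] F [0.08 1.33 0.01] units [ 0.397 -0.043 -0.873]
jaw dir in stand 0.997 0.072 xaxis [ 0.028 -0.018 -0.999]
```

View pics/s4.png

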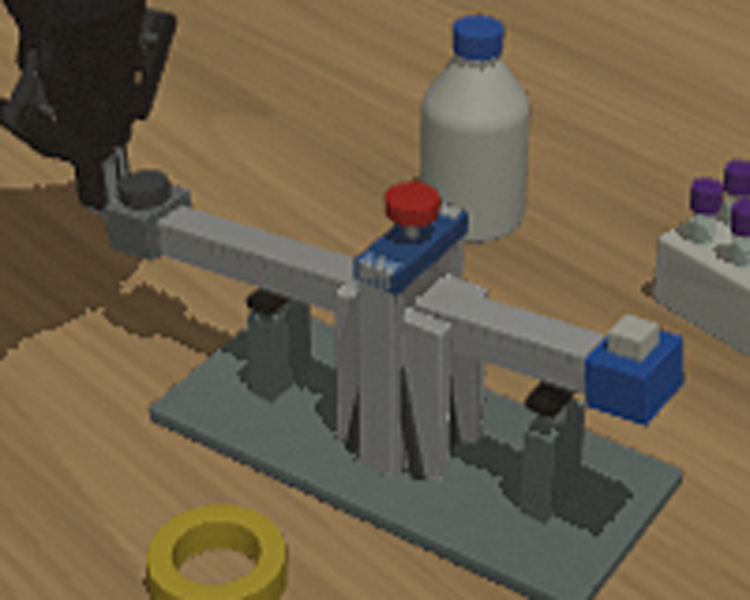

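Call:
jog_arm(commands="0 0 -0.5 0 1;0 0 0 0 1;0 0 0 0 1;0 0 0 0 1;0 0 0 0 1;0 0 0 0 1;0 0 0 0 1;0 0 0 0 1")

```text
clock: 10.75
tool_pos: [443.5, 137.7, 94.7]
orientation: [0.581, 0.418, 0.556, -0.422]
force: [-0.4, 0.4, -0.1]
opening: 0.0
```

```bash
python3 look.py 5
```

```text
t 10.85 pos [443.5 137.7  94.7] stand [  0.3 208.1] F [ 0.   -0.63  0.29] units [ 0.372  0.015 -0.488]
jaw dir in stand 0.997 0.069 xaxis [ 0.026 -0.026 -0.999]
```

View pics/s5.png

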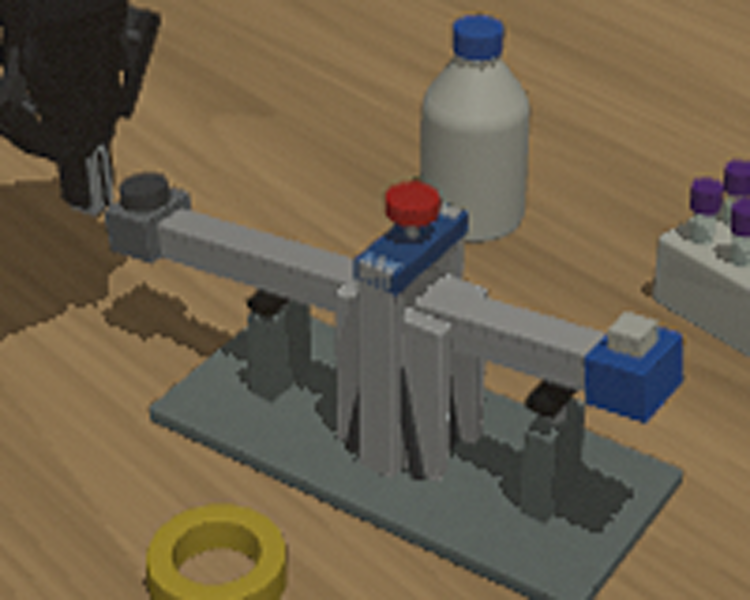

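Call:
jog_arm(commands="0 0 0.2 0 1;0 0 0.2 0 1;0 0 0.2 0 1;0 0 0.15 0 1;0 0 0 0 1;0 0 -0.5 0 1;0 0 0 0 1;0 0 0 0 1;0 0 0 0 1;0 0 0 0 1;0 0 0 0 1")

```text
clock: 11.95
tool_pos: [445.5, 131.5, 95.0]
orientation: [0.582, 0.418, 0.556, -0.422]
force: [-0.1, -0.1, -0.2]
opening: 0.0
```

```bash
python3 look.py 6
```

```text
t 12.05 pos [445.5 131.6  95. ] stand [  0.8 201.6] F [0.39 0.36 0.65] units [ 0.377  0.012 -0.747]
jaw dir in stand 0.997 0.07 xaxis [ 0.026 -0.025 -0.999]
```

View pics/s6.png

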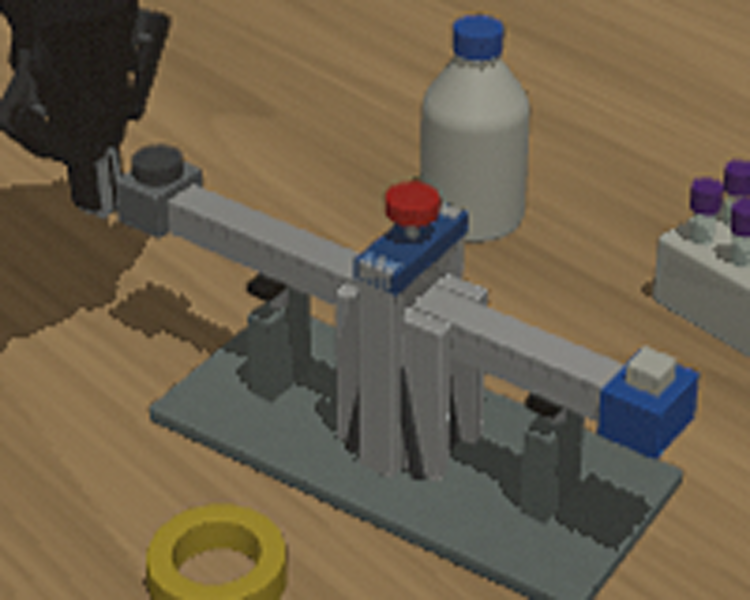

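Call:
jog_arm(commands="0 0 0 0 1;0 0 0 0 1;0 0 0 0 1;0 0 0 0 1;0 0 0 0 1;0 0 0 0 1")

```text
clock: 12.65
tool_pos: [445.6, 131.3, 95.0]
orientation: [0.581, 0.418, 0.556, -0.422]
force: [0.1, -0.1, 0.0]
opening: -0.2
```

```bash
python3 look.py 7
```

```text
t 12.75 pos [445.6 131.3  95. ] stand [  0.8 201.4] F [ 0.09 -0.01  0.55] units [ 0.377  0.012 -0.758]
jaw dir in stand 0.997 0.07 xaxis [ 0.026 -0.026 -0.999]
```

View pics/s7.png

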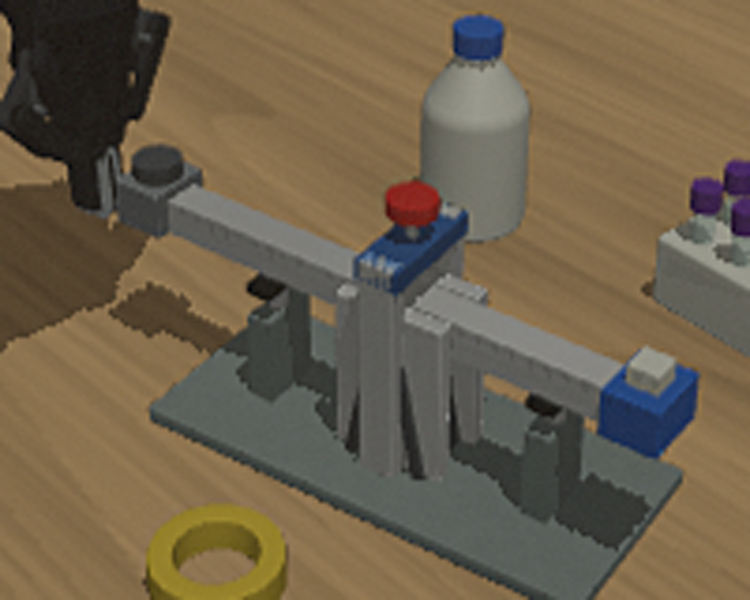

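View pics/t7.png

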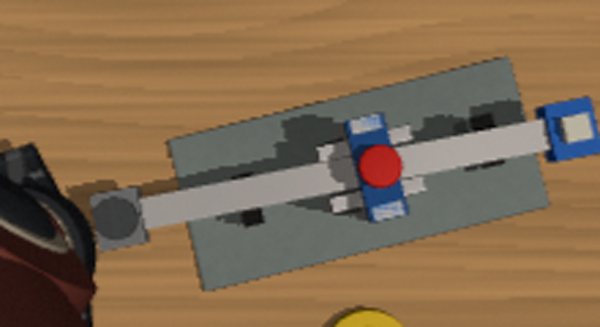

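```bash
python3 - <<'E'
from h import *
import pickle; f=pickle.load(open("f0.pkl","rb"))
F=[f["side"],f["top"]]
g=tri(F,[(262.1,202),(282.2,248.5)]); b=tri(F,[(393.9,256.5),(451.9,216.6)])
print(g,b,st(g),st(b),"tilt",(g[2]-b[2])/np.linalg.norm(g-b), np.linalg.norm(g-b))
def arm(off,th,sy,sx,h):
    # points on the arm at local y=sy, x=sx, height h; rotates about edge
    u=off+sy; y=u*np.cos(th)-h*np.sin(th); z=80+u*np.sin(th)+h*np.cos(th)
    w=world(sx,y); return [w[0],w[1],z]
for th in (-.12,0,.12):
  for off in (18,22,26):
    P=[arm(off,th,145,0,36),arm(off,th,-145,0,36)]
    print(th,off,proj(F[0],P).round(1).tolist(),proj(F[1],P).round(1).tolist())
E
```

```text
[463.32333278  96.23951093 113.94297491] [ 515.01213559 -189.60256047  117.23293774] [ 10.13478251 163.19937901] [  -4.41302868 -126.91401831] tilt -0.011325307714383686 290.49655071154973
-0.12 18 [[257.9, 211.6], [392.6, 247.3]] [[283.1, 254.4], [450.7, 213.9]]
-0.12 22 [[256.4, 211.1], [390.3, 246.8]] [[280.9, 254.9], [448.3, 214.5]]
-0.12 26 [[254.9, 210.7], [388.1, 246.2]] [[278.7, 255.4], [445.9, 215.1]]
0 18 [[258.5, 203.4], [394.7, 255.8]] [[283.7, 254.2], [451.3, 213.8]]
0 22 [[256.9, 202.8], [392.5, 254.9]] [[281.4, 254.7], [449.0, 214.4]]
0 26 [[255.3, 202.2], [390.3, 254.1]] [[279.1, 255.3], [446.7, 214.9]]
0.12 18 [[260.0, 195.6], [395.8, 264.0]] [[285.7, 253.6], [450.8, 214.0]]
0.12 22 [[258.4, 194.8], [393.7, 262.9]] [[283.3, 254.2], [448.6, 214.5]]
0.12 26 [[256.7, 194.0], [391.5, 261.8]] [[280.9, 254.8], [446.4, 215.0]]
```

Call:
jog_arm(commands="0 0 -0.8 0 1;-0.5 0 -0.3 0 1;-1 0 0 0 1;-1 0 0 0 1;-1 0 0 0 1;-1 0 0 0 1;-0.6 0 0 0 1")

```text
clock: 13.45
tool_pos: [432.0, 161.4, 223.6]
orientation: [0.58, 0.415, 0.558, -0.424]
force: [0.3, -0.6, -0.3]
opening: -0.1
```

```bash
python3 - <<'E'
from h import *
plan([491,-65,205])
E
python3 look.py 8
```

```text
t 13.45 pos [432.  161.4 223.6] stand [ -5.6 233.8] F [ 0.28 -0.59 -0.26] units [ 1.046 -0.426  9.32 ]
jaw dir in stand 0.997 0.071 xaxis [ 0.018 -0.029 -0.999]
t 13.55 pos [432.7 161.7 223.8] stand [ -4.8 233.9] F [ 0.07  0.17 -0.04] units [5.568 0.088 0.388]
jaw dir in stand 0.997 0.07 xaxis [ 0.021 -0.028 -0.999]
```

View pics/s8.png

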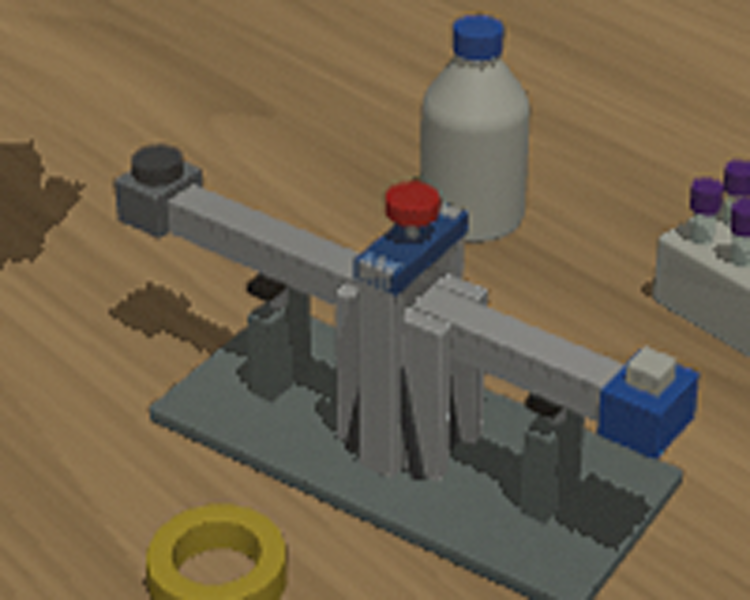

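Call:
jog_arm(commands="0 0 1 0 1;0 0 1 0 1;0 0 1 0 1;0 0 1 0 1;0 0 1 0 1;0 -0.1 1 0 1;0 -0.1 1 0 1;0 -0.1 0.9 0 1;0 0 0.5 0 1;0 0 0 0 1")

```text
clock: 14.55
tool_pos: [484.4, -49.7, 219.7]
orientation: [0.577, 0.412, 0.563, -0.426]
force: [0.4, 0.9, -0.6]
opening: -0.1
```

```bash
python3 - <<'E'
from h import *
plan([491,-65,190])
E
```

```text
t 14.55 pos [484.4 -49.7 219.7] stand [-2.4 16.2] F [ 0.39  0.91 -0.59] units [1.205 0.073 0.628]
jaw dir in stand 0.997 0.074 xaxis [ 0.004 -0.028 -1.   ]
```

Call:
jog_arm(commands="0 0.05 0.5 0 1;0 0 0.15 0 1;0.6 0 0 0 1;0.4 0 0 0 1;0 0 0 0 1")

```text
clock: 15.05
tool_pos: [491.1, -62.5, 193.8]
orientation: [0.578, 0.411, 0.565, -0.423]
force: [0.6, 0.9, 0.1]
opening: 0.0
```

```bash
python3 - <<'E'
from h import *
plan([491,-65,170])
E
python3 look.py 9
```

```text
t 15.05 pos [491.1 -62.5 193.8] stand [1.1 2.3] F [0.58 0.92 0.12] units [ 0.956 -0.03   0.071]
jaw dir in stand 0.997 0.081 xaxis [ 0.004 -0.025 -1.   ]
t 15.15 pos [491.7 -62.3 194.9] stand [1.8 2.3] F [-0.73  0.05  0.66] units [ 4.166  0.636 -8.797]
jaw dir in stand 0.997 0.081 xaxis [ 0.006 -0.025 -1.   ]
```

View pics/s9.png

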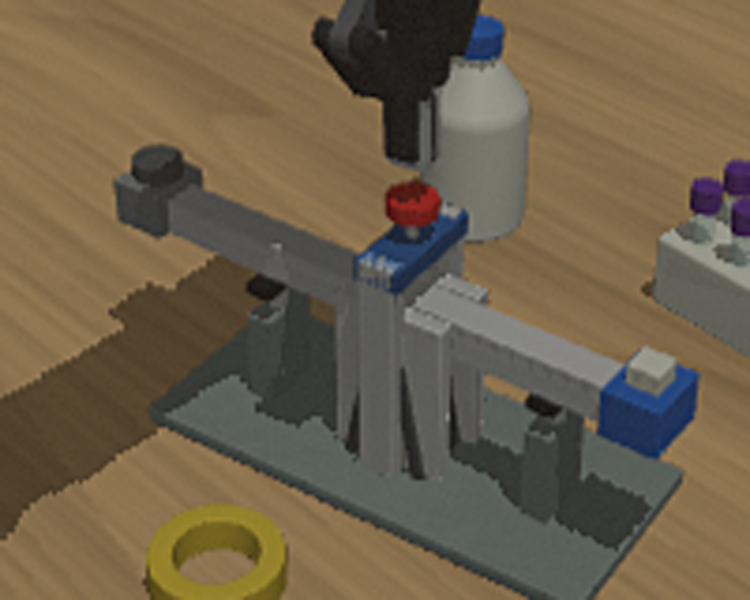

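View pics/t9.png

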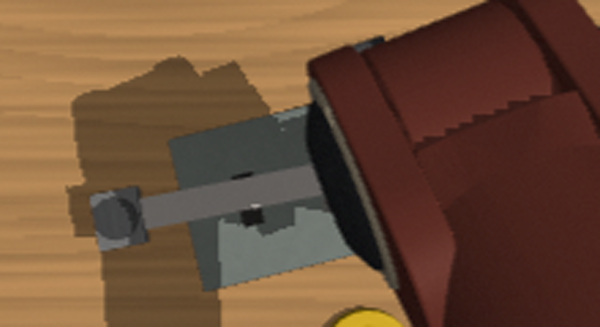

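Call:
jog_arm(commands="0.4 0 0.05 0 1;0.25 0 0 0 1;0.1 0 0 0 1;0 0 0 0 1")

```text
clock: 15.55
tool_pos: [493.2, -63.4, 175.9]
orientation: [0.579, 0.411, 0.563, -0.422]
force: [0.3, -0.3, 1.8]
opening: -0.1
```

Call:
jog_arm(commands="0.1 0 0 0 1;0.1 0 0 0 1;0.1 0 0 0 1")

```text
clock: 15.85
tool_pos: [493.4, -63.5, 169.1]
orientation: [0.58, 0.411, 0.563, -0.422]
force: [-3.1, -0.4, 13.3]
opening: -0.1
```

Call:
jog_arm(commands="0.06 0 0 0 1;0.06 0 0 0 1")

```text
clock: 16.05
tool_pos: [493.4, -63.4, 169.1]
orientation: [0.58, 0.41, 0.562, -0.423]
force: [-4.2, -0.5, 14.7]
opening: 0.2
```

```bash
python3 look.py 10
```

```text
t 16.15 pos [493.4 -63.4 169.1] stand [3.2 0.9] F [-3.47 -1.36 13.55] units [ 3.091  0.583 -8.844]
jaw dir in stand 0.997 0.082 xaxis [ 0.01  -0.029 -1.   ]
```

View pics/s10.png

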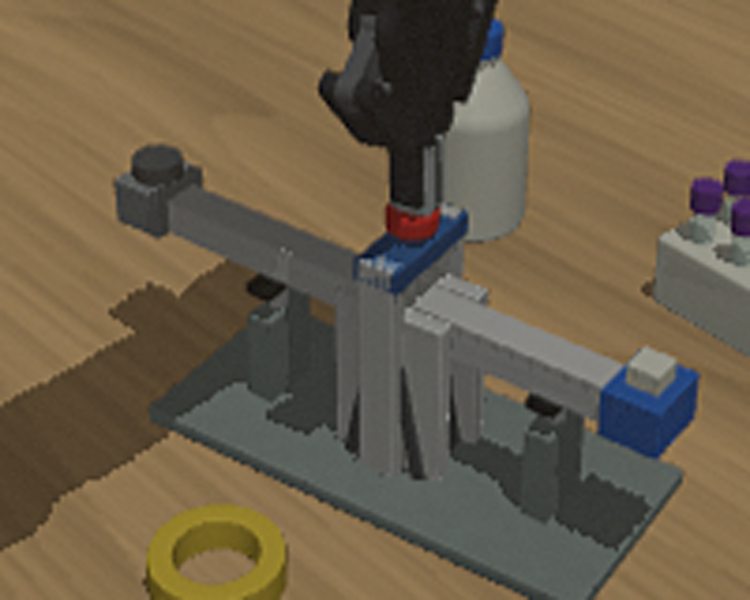

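Plunger bottomed at TCP z 169 (13–15 N, travel about 7 mm) and the arm is still level. Now release it, straight up.

Call:
jog_arm(commands="-0.2 0 0 0 1;-0.4 0 0 0 1;-1 0 0 0 1;-1 0 0 0 1;-1 0 0 0 1;0 0 -1 0 1;0 0 -1 0 1;0 0 -1 0 1;0 0 -1 0 1;0 0 -1 0 1;0 0 -1 0 1;0 0 0 0 1")

```text
clock: 17.35
tool_pos: [447.2, 86.4, 260.5]
orientation: [0.581, 0.414, 0.56, -0.422]
force: [0.3, -0.2, -0.7]
opening: 0.0
```

Call:
jog_arm(commands="0 0 -1 0 1;0 0 -1 0 1;0 0 0 0 1;0 0 0 0 1;0 0 0 0 1")

```text
clock: 17.85
tool_pos: [433.8, 131.2, 259.0]
orientation: [0.581, 0.415, 0.558, -0.423]
force: [0.0, -0.0, 0.4]
opening: 0.1
```

```bash
python3 look.py 11
```

```text
t 17.95 pos [433.9 130.9 258.9] stand [-10.7 203.6] F [ 0.18 -0.15  0.64] units [ 6.934  0.412 -0.855]
jaw dir in stand 0.997 0.072 xaxis [ 0.018 -0.029 -0.999]
```

View pics/s11.png

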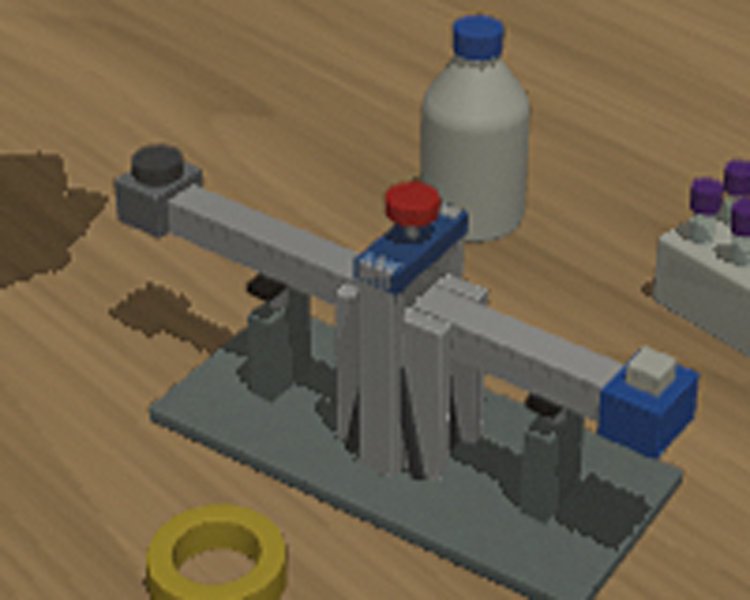

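View pics/t11.png

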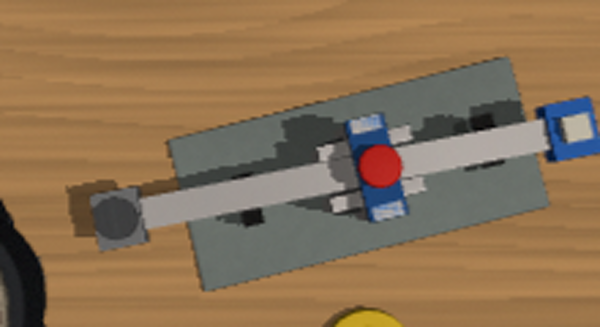

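The arm is level and unchanged, with the grey boss at (158,157) and the white cap at (652,362) in the crop. The plunger is back up at (413,200), and the robot is clear.

```bash
python3 -c "
from cell import bot
print(bot.close_job())"
```

```text
the job is handed in; nothing more can be done
None
```

The job is handed in: the sampling arm balances level on the edge by itself, and the plunger was pressed fully down and has sprung back. No verdict was reported, so this rests on my own checks.

- **Balancing:** I pushed the grey end with closed fingers in short steps, letting go after the last two pushes to see whether the arm levelled. After about 27–30 mm of travel it stayed level with nothing touching it. Two-camera triangulation gave a tilt of about 0.01 rad and the middle about 18 mm from the edge.
- **Marking:** I pressed the plunger until it bottomed, at about 7 mm of travel and 13–15 N measured. The arm stayed level in the picture taken at that moment.
- **Last pictures:** The arm looks the same as before the press, the plunger is up and the robot is clear. The bottle, tube rack and tape roll look unmoved by eye; I did not measure their positions again.
- **Known limits:** The arm sits turned sideways by about 0.05 rad between the cheeks. It may also be near the edge of its balance window, because I left it at the first position where it stayed level.

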